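Close up the purge cell and set its bleed valve

ROBOT

A 6-joint arm with a two-finger parallel gripper is mounted at the origin on a cart in front of the work surface, level with it; the furniture and walls round the work are solid. World frame = base frame: x ahead of the robot, y to its left, z up, the work surface at z = 0. Lengths are in m, angles in degrees, forces in N, time in s.
With the tool pointing down it reaches from about 0.4 to 0.825 m from the base axis. Payload 7 kg.
Tool frame: the origin (TCP) lies between the finger pads; the fingertips stand 19 mm ahead of it and the grasp point (between the pads) is the TCP (r.tip_extent is the distance from the TCP to the fingertips, in m); z points along the fingers, y is the direction in which the jaws open and shut (so a half turn about z gives the same grasp; the last joint's range is limited). The gripper opens to 88 mm and grips with 3 to 60 N. Pads are 19 mm wide; open, the fingers measure 130 mm over their backs; the gripper's body (78 mm by 193 mm) begins 47 mm behind the grasp point.
Start: joints at [-57.004, 20.546, 0.682, 0, -70.136, -16.507], TCP at [0.192, -0.647, 0.246] pointing down, gripper open.
Joint ranges: [-176.03, 176.03], [-82.01, 121.73], [-58.28, 71.71], [-173.87, 95.51], [-174.79, -0.11], [-173.66, 173.66]. Speed limits (degrees/s): [136.94, 136.94, 172.46, 180, 180, 180].

INTERFACE

Orientations are given as [roll, pitch, yaw] about the fixed x, y, z axes, in that order (R = Rz(yaw) Ry(pitch) Rx(roll)).
In Python, from plant import r, capture, workorder, spotter gives the robot as it stands.
- The arm moves only by the tool step_arm, never from a script. Its argument "motion" is a list of rows, each a list of 5 numbers: the finger opening in m, from 0 to 0.0876, then the shift along the tool's x, y, z in m, then the turn about the tool's z in rad. In form: [[grip, dx, dy, dz, roll], ...]. A call has 1 to 5 rows; each row is the pose to reach, as a shift and turn from the pose commanded when the call began, along the tool's axes at that moment; what a row does not reach only later rows make up. A row lasts 1/8 s, in which the tool goes at most 62.5 mm and 10.7 degrees, less where a joint would pass 70% of its speed; a pose out of reach is approached as far as the arm can. A call with a gripper value outside its range is refused whole. The fingers move at their own pace and stop on an object; "newtons" is the grip in N (left out, the last holds). Time passes only in rows, so rows that repeat a pose let the fingers close. It gives the time, the measured TCP pose, the force and the opening at its end, in the units of the state.
- r.get_state(): the state, without advancing time (a new reading comes with each control period).
- capture(name): name is "scene" or "top" or "wrist"; returns a dict with "image" (400x640x3 uint8, red, green, blue), "z_map" (400x640 float32, m along the optical axis (not along the pixel's ray), 0 where there is no reading), "fx", "fy", "cx", "cy" (pixels), "D" ([k1, k2, p1, p2, k3] as OpenCV has them; the pictures are not rectified), "pose" (4x4, takes a point from camera to world coordinates). Camera axes: x right, y down, z forward; pixel columns grow to the right and rows downward; lengths in m; the calibration is good to about 2 mm. A picture is of the moment at which its call begins.
- workorder.close_job(): hands the job in, once; it reports no verdict.
Trained networks look in the newest picture that a camera, given by its name, has taken for a name from the list of things; names that differ only in an ending like _2 or _b are one class to them, and where a whole thing is asked for, a point or a joint stands for the part that bears it (a point fixed in the world has none). Each returns a list of dicts, best first, with "p" (0 to 1); they miss things now and then, are a little off and sometimes report something else, mostly with a low value. They report only what shows in the picture. A call takes as long as a camera call.
- spotter.regions_of(camera, label): "mask" (400x640 bool, what is visible of it).
- spotter.tip_of(camera, label): "location" ([x, y, z] in m, in world coordinates, good to about 4 mm: a listed point, or the origin of a listed thing).
The state is a dict: "time_s": time; "joints": joint angles; "qd": joint speeds; "joint_torque": joint torques, N m; "tcp_pos": TCP position; "eef_rot": TCP orientation; "contact_force": force on the tool from outside, world axes, zero at the start; "moment": the same for the moment, N m; "gripper_width": finger opening in m.
Only numpy, scipy, OpenCV 4.12 (cv2) and the standard library are available. Lean on these libraries where they do the work, as an engineer would, in place of code of your own. Each camera call takes 0.05 s, during which the arm holds its last target.

TASK

The small dish has just been loaded into the open chamber of the purge cell: put the round knobbed lid on the chamber, fully home, and let go of it. Then turn the valve's handwheel clockwise until it is closed against its stop, and from there back it off exactly two full turns anticlockwise. Finish still gripping the handwheel's upright crank handle at that setting; leave the dish in the chamber and the other things on the table as they stand.

Things in the scene. Friction and masses are not known exactly. Their poses are not given: they have to be found in the camera images.
- purge_cell: fixed metal fixture: base plate 110 (its x) x 240 (its y) x 12 mm; origin centre of underside. At its +y end (y = +65 mm) an open round steel chamber, outer diameter 84, inner 72, rim 57 mm and inner floor 17 mm above the table; at its -y end (y = -65 mm) a valve with a spoked handwheel on an upright stem. Bar the handle, nothing stands over 95 mm high, seated lid included.
- chamber_rim (a point): centre of the chamber's mouth, level with the rim, 57 mm above the table
- lid_knob (a point): grip point of the loose steel lid's upright black knob (20 mm across, 24 mm tall): on the lid's axis, 10 mm below the knob's top, 22 mm above the flange's top, 36 mm above the plug's foot on which the lid stands at the start. Seated, it is 28 mm above the rim. z = lid axis.
- valve_axis (a point): centre of the handwheel, on its upright axis, 80 mm above the table (mid-height of the rim bar). Spoked wheel, 45 mm from the axis to the middle of the 9 mm rim bar; hub top 91 mm above the table. A tall microscope stands behind and to the right of it (from x = 0.49, y = -0.24 to -0.55 in the room, up to 0.7 m high): swing the arm past it close to the base.
- valve (a joint): handwheel angle in rad: 0 = closed against its rigid stop, growing as it opens (anticlockwise from above), 6.283 a turn, up to 22. At 0 and at each whole turn the crank handle is on the fixture's -x side of the axis. Turning needs about 0.1 N m (2 to 3 N at the handle); it stays where it is left. Starts 1.5 to 4.5 rad open.
- crank_handle: black upright crank handle over the handwheel's rim, 45 mm from its axis: a sleeve 17 mm across, 48 mm tall that spins freely on its pin, so it can be pinched from above and carried round in a circle without turning the gripper. Origin at its centre, 114 mm above the table (foot 90, top 138 to 140). Its own yaw means nothing.
- dish_centre (a point): centre of the small round dish, 38 mm across, 11 mm high, that lies loose on the chamber's floor; it stays there
- dust_cap_centre (a point): bystander: round black dust cap, 41 mm across and 13 mm high, much smaller than the lid and without a knob; the point is its centre, half-way up
- oil_bottle_centre (a point): bystander: amber dropper bottle, 30 mm across, 86 mm tall; the point is its centre, half-way up
- filter_cube_centre (a point): bystander: black cube with round windows, about 40 mm each way; the point is its centre, half-way up
- objective_canister_centre (a point): bystander: clear canister with a black screw cap, 51 mm across, 71 mm tall; the point is its centre, half-way up
- chamber_lid: the lid as a whole, 150 g: flange 84 mm across, 6 mm thick; under it a plug 66 mm across, 8 mm deep, with a bevelled foot, that enters the chamber with 3 mm to spare all round; knob on top, 46 mm high in all. Origin at the centre of the plug's foot.

How it is judged:
By the outcome, as a careful person would: the job done as asked, in the order asked, and still so for the second after the job is handed in, while the arm keeps its last pose, push and grip.
It also fails if it takes over 72 s, if anything falls off the work surface, if the arm or the gripper's body presses on something with over 40 N, if the wrist force passes 120 N, or if a joint passes its speed limit or range.

## Working session

There is one attempt and no reset: what is moved stays moved. The work goes in short steps, Python scripts to look and compute and a tool call to move; the robot and the scene stay as the last step left them, time stands still between calls to the robot, and variables do not carry over. Pictures are saved under pics/ and viewed, and the job is handed in when it is done.

Besides the shell and the picture viewer there is one more tool, called after "Call:" as name(argument=value, ...), one argument or row to a line, values as JSON. step_arm: Moves the arm, as the interface text tells. Its arguments: {"type":"object","properties":{"motion":{"type":"array","items":{"type":"array","items":{"type":"number"}}},"newtons":{"type":"number"}},"required":["motion"]}

```bash
ls; mkdir -p pics; cat > h.py <<'E'
import numpy as np, cv2
from plant import r, capture, workorder, spotter
def save(c,name):
    cv2.imwrite('pics/'+name,cv2.cvtColor(c['image'],cv2.COLOR_RGB2BGR))
def unproj(c,u,v,z=None):
    K=np.array([[c['fx'],0,c['cx']],[0,c['fy'],c['cy']],[0,0,1.]])
    n=cv2.undistortPoints(np.array([[[u,v]]],float),K,np.array(c['D'],float)).ravel()
    if z is None: z=c['z_map'][int(v),int(u)]
    p=np.array([n[0]*z,n[1]*z,z,1.]); return (c['pose']@p)[:3]
E
python3 - <<'E'
from h import *
s=r.get_state(); print(s)
for n in ['scene','top','wrist']:
    c=capture(n); save(c,n+'0.png'); print(n,c['pose'].round(3).tolist(),c['fx'])
    for l in ['purge_cell','chamber_rim','lid_knob','valve_axis','crank_handle','dish_centre','dust_cap_centre','oil_bottle_centre','filter_cube_centre','objective_canister_centre','chamber_lid']:
        t=spotter.tip_of(n,l)
        print(l,[(np.round(d['location'],4).tolist(),round(d['p'],2)) for d in t[:2]])
print(r.get_state()['time_s'])
E
```

```text
pics
{'time_s': 0.0, 'joints': array([-5.70040656e+01,  2.05923159e+01,  6.33741711e-01, -2.16338368e-02,
       -7.01359136e+01, -1.65061062e+01]), 'qd': array([ 0.07934878,  0.04931569, -0.07765582,  0.05483449,  0.01088837,
        0.10420634]), 'joint_torque': array([-3.29181212e-04, -5.82721174e+01,  2.93075484e+01,  6.99774876e+00,
        7.04835678e-03, -1.70997755e-04]), 'tcp_pos': array([ 0.19143932, -0.64680068,  0.24460772]), 'eef_rot': array([ 1.79903627e+02, -7.34948673e-03, -1.63517533e+02]), 'contact_force': array([-0.53039424, -0.40269317, -0.3077607 ]), 'moment': array([ 0.00251495, -0.05523321, -0.02715653]), 'gripper_width': 0.08753905514071311}
scene [[0.811, -0.255, 0.527, -0.042], [-0.585, -0.339, 0.737, -0.611], [-0.009, -0.906, -0.424, 0.537], [0.0, 0.0, 0.0, 1.0]] 403.2168859949016
purge_cell [([0.5003, 0.0109, 0.0007], 0.7)]
chamber_rim [([0.4613, 0.2575, 0.005], 0.58)]
lid_knob [([0.4412, 0.3825, 0.0361], 0.87)]
valve_axis [([0.4879, -0.0548, 0.0816], 0.62)]
crank_handle [([0.5106, -0.0875, 0.1147], 0.48), ([0.5562, 0.4344, 0.037], 0.25)]
dish_centre [([0.
[... 624 characters left out ...]
, 0.1135], 0.62)]
dish_centre [([0.5232, 0.0768, 0.0224], 0.64), ([0.5592, 0.3253, 0.0223], 0.32)]
dust_cap_centre [([0.4595, 0.2601, 0.006], 0.52)]
oil_bottle_centre [([0.5685, 0.2236, 0.0416], 0.71)]
filter_cube_centre [([0.5582, 0.3288, 0.0222], 0.62)]
objective_canister_centre [([0.4877, -0.0506, 0.0766], 0.36)]
chamber_lid [([0.4382, 0.3773, -0.0005], 0.68)]
wrist [[-0.284, 0.919, 0.272, 0.118], [0.959, 0.272, 0.082, -0.67], [0.001, 0.284, -0.959, 0.385], [0.0, 0.0, 0.0, 1.0]] 301.7742533099324
purge_cell []
chamber_rim []
lid_knob []
valve_axis []
crank_handle []
dish_centre []
dust_cap_centre []
oil_bottle_centre []
filter_cube_centre []
objective_canister_centre []
chamber_lid []
1.8
```

View pics/scene0.png

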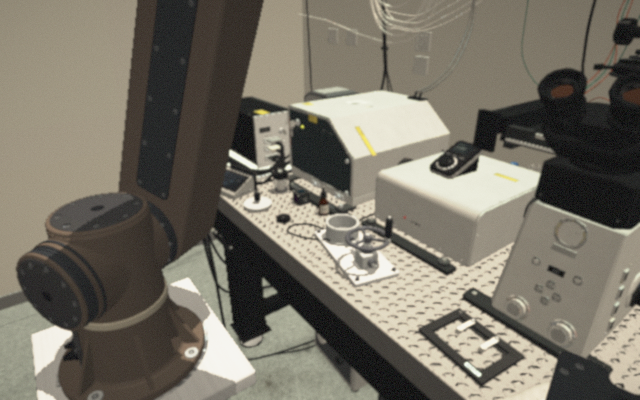

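View pics/top0.png

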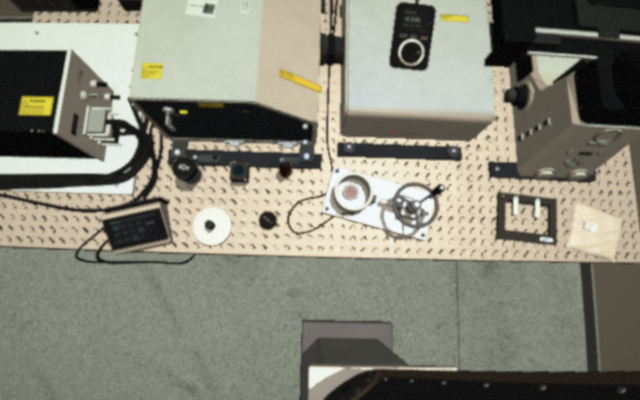

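The scene picture shows the cell with the valve near (368,245) and the lid at (257,203). In the top picture the lid knob is at (210,226), the dust cap at (267,220), the chamber with the dish in it at (352,194), the wheel hub at (409,210) and the handle at (437,188). Next I'll refine the positions from depth.

```bash
cat >> h.py <<'E'
def cloud(c):
    K=np.array([[c['fx'],0,c['cx']],[0,c['fy'],c['cy']],[0,0,1.]])
    u,v=np.meshgrid(np.arange(640),np.arange(400))
    pts=np.stack([u,v],-1).reshape(-1,1,2).astype(float)
    n=cv2.undistortPoints(pts,K,np.array(c['D'],float)).reshape(400,640,2)
    z=c['z_map']; P=np.concatenate([n*z[...,None],z[...,None],np.ones_like(z)[...,None]],-1)@c['pose'].T
    P=P[...,:3]; P[z<=0]=np.nan; return P
def fitc(xy,r0=None):
    from scipy.optimize import least_squares
    x0=[*np.median(xy,0)]+([] if r0 else [0.04])
    f=lambda p: np.hypot(xy[:,0]-p[0],xy[:,1]-p[1])-(r0 or p[2])
    return least_squares(f,x0,loss='soft_l1',f_scale=0.002)
E
python3 - <<'E'
from h import *
c=capture('top'); P=cloud(c); np.save('top.npy',P)
def sel(cx,cy,rad,z0,z1):
    d=np.hypot(P[...,0]-cx,P[...,1]-cy); m=(d<rad)&(P[...,2]>z0)&(P[...,2]<z1); return P[m]
t=sel(0.48,0.2,0.04,-.02,.02);print('table',np.median(t[:,2]))
for nm,a in dict(rim=(.518,.076,.055,.050,.063),knob=(.44,.38,.03,.035,.06),flange=(.44,.38,.055,.006,.022),wheel=(.4885,-.053,.06,.074,.094),handle=(.512,-.0885,.03,.11,.16),dish=(.52,.077,.03,.018,.04)).items():
    q=sel(*a); print(nm,len(q),q.mean(0).round(4),np.median(q[:,2]).round(4),(( q.min(0)+q.max(0))/2).round(4),(q.max(0)-q.min(0)).round(3), fitc(q[:,:2]).x.round(4))
# obstacles: heights in area
for x in np.arange(0.3,0.8,0.04):
    print(round(x,2),[ (lambda q: round(float(np.nanmax(q)),2) if len(q) else None)(P[...,2][(abs(P[...,0]-x)<.02)&(abs(P[...,1]-y)<.025)]) for y in np.arange(-.4,.55,.05)])
E
```

```text
table -0.0003446561019698202
rim 339 [0.5161 0.0725 0.0556] 0.0558 [0.5171 0.0727 0.0553] [0.083 0.084 0.01 ] [0.516  0.0729 0.0388]
knob 75 [0.4387 0.3769 0.0445] 0.0447 [0.4392 0.3777 0.0432] [0.02  0.019 0.011] [0.4388 0.3771 0.0071]
flange 1077 [0.4385 0.3773 0.0133] 0.0133 [0.439  0.3783 0.013 ] [0.082 0.084 0.009] [0.4395 0.3789 0.0309]
wheel 777 [ 0.4845 -0.0515  0.0832] 0.0831 [ 0.4864 -0.053   0.0844] [0.097 0.095 0.018] [ 0.4858 -0.0522  0.042 ]
handle 91 [ 0.5091 -0.0864  0.1303] 0.134 [ 0.51   -0.0884  0.126 ] [0.016 0.015 0.031] [ 0.5099 -0.0875  0.006 ]
dish 352 [0.5203 0.0759 0.0242] 0.0258 [0.5197 0.0767 0.0252] [0.059 0.058 0.014] [0.5206 0.0758 0.0165]
0.3 [-0.84, -0.84, -0.84, -0.84, -0.84, -0.84, -0.84, -0.84, -0.84, -0.84, -0.84, -0.84, -0.84, -0.84, -0.84, -0.84, -0.84, -0.84, -0.84]
0.34 [-0.84, -0.84, -0.84, -0.84, -0.84, -0.84, -0.84, -0.84, -0.84, -0.84, -0.84, -0.84, -0.84, -0.84, -0.84, -0.84, -0.84, -0.84, -0.84]
0.38 [0.0, 0.0, 0.0, 0.0, 0.0, 0.0, 0.0, 0.0, 0.0, 0.0, 0.0, 0.01, 0.0, 0.0, 0.0, 0.01, 0.01, 0.02, 0.03]
0.42 [0.01, 0.01, 0.01, 0.01, 0.0, 0.0
[... 440 characters left out ...]
9, 0.37, 0.38, 0.02, 0.0, 0.0, 0.0, 0.0, 0.0, 0.01, 0.02, 0.04, 0.08, 0.08, 0.04, 0.04, 0.23, 0.21, 0.07]
0.62 [0.3, 0.38, 0.38, 0.02, 0.02, 0.03, 0.02, 0.02, 0.02, 0.03, 0.03, 0.19, 0.23, 0.27, 0.27, 0.27, 0.27, 0.27, 0.26]
0.66 [None, 0.38, 0.39, 0.01, 0.15, 0.15, 0.15, 0.15, 0.15, 0.15, 0.15, 0.19, 0.23, 0.27, 0.27, 0.27, 0.27, 0.27, 0.27]
0.7 [None, 0.38, 0.35, 0.3, 0.35, 0.35, 0.15, 0.15, 0.15, 0.15, 0.15, 0.19, 0.23, 0.27, 0.27, 0.27, 0.27, 0.27, 0.26]
0.74 [0.31, 0.32, 0.32, 0.32, 0.34, 0.34, 0.15, 0.19, 0.19, 0.15, 0.15, 0.19, 0.23, 0.27, 0.27, 0.27, 0.27, 0.27, 0.26]
0.78 [0.32, 0.32, 0.32, 0.31, 0.34, 0.34, 0.15, 0.2, 0.2, 0.15, 0.15, 0.19, 0.23, 0.27, 0.27, 0.27, 0.27, 0.27, 0.27]
```

Call:
step_arm(
  motion=[
    [0.0876, 0, 0.05, 0, 0.1],
    [0.0876, 0, 0.105, 0, 0.2],
    [0.0876, 0, 0.16, 0, 0.288],
    [0.0876, 0, 0.21, 0, 0.288],
    [0.0876, 0, 0.225, 0, 0.288],
  ],
)

```text
time_s: 2.48
tcp_pos: [0.1268, -0.4294, 0.2462]
eef_rot: [-179.9, 0.1, -180.0]
contact_force: [0.1, -1.4, 0.1]
gripper_width: 0.0878
```

Call:
step_arm(
  motion=[
    [0.0876, -0.055, 0.02, 0, 0],
    [0.0876, -0.107, 0.047, 0, 0],
    [0.0876, -0.155, 0.081, 0, 0],
    [0.0876, -0.198, 0.121, 0, 0],
    [0.0876, -0.236, 0.166, 0, 0],
  ],
)

```text
time_s: 3.1
tcp_pos: [0.3658, -0.2644, 0.2458]
eef_rot: [-180.0, 0.0, 180.0]
contact_force: [0.6, -0.5, -0.6]
gripper_width: 0.0876
```

Call:
step_arm(
  motion=[
    [0.0876, -0.03, 0.05, 0, 0],
    [0.0876, -0.055, 0.105, 0, 0],
    [0.0876, -0.07, 0.165, 0, 0],
    [0.0876, -0.08, 0.225, 0, 0],
    [0.0876, -0.08, 0.285, 0, 0],
  ],
)

```text
time_s: 3.72
tcp_pos: [0.4447, 0.0218, 0.2458]
eef_rot: [180.0, 0.0, -180.0]
contact_force: [1.1, 0.1, 0.2]
gripper_width: 0.0876
```

Call:
step_arm(
  motion=[
    [0.0876, 0.0, 0.06, 0, 0],
    [0.0876, 0.0, 0.12, 0, 0],
    [0.0876, 0.0, 0.18, 0, 0],
    [0.0876, 0.0, 0.24, 0, 0],
    [0.0876, 0.0, 0.29, 0, 0],
  ],
)

```text
time_s: 4.35
tcp_pos: [0.444, 0.3122, 0.2456]
eef_rot: [180.0, 0.0, -179.9]
contact_force: [1.2, -0.2, -0.0]
gripper_width: 0.0876
```

Call:
step_arm(
  motion=[
    [0.06, 0.003, 0.05, 0.03, 0],
    [0.06, 0.004, 0.064, 0.08, 0],
    [0.06, 0.004, 0.064, 0.09, 0],
    [0.06, 0.004, 0.064, 0.09, 0],
  ],
)

```text
time_s: 4.85
tcp_pos: [0.4402, 0.3731, 0.1556]
eef_rot: [-179.9, -0.0, -180.0]
contact_force: [0.3, 0.1, -0.0]
gripper_width: 0.0607
```

```bash
python3 - <<'E'
from h import *
c=capture('wrist'); save(c,'w1.png'); P=cloud(c); s=r.get_state(); print(s['tcp_pos'],s['eef_rot'],s['contact_force'],c['pose'][:3,3])
for l in ['lid_knob','chamber_lid']:
    print(l,[(np.round(d['location'],4).tolist(),round(d['p'],2)) for d in spotter.tip_of('wrist',l)[:2]])
def sel(cx,cy,rad,z0,z1):
    d=np.hypot(P[...,0]-cx,P[...,1]-cy); m=(d<rad)&(P[...,2]>z0)&(P[...,2]<z1); return P[m]
for a in [(.44,.378,.025,.040,.06),(.44,.378,.055,.008,.02)]:
    q=sel(*a)
    if len(q): print(len(q),q.mean(0).round(4),np.median(q[:,2]).round(4),((q.min(0)+q.max(0))/2).round(4),(q.max(0)-q.min(0)).round(3))
E
```

```text
[0.44069873 0.37344119 0.15675925] [1.79970561e+02 6.04642351e-02 1.79984096e+02] [0.02152908 0.2175215  0.53308769] [0.36341531 0.37260572 0.29482434]
lid_knob [([0.4386, 0.3829, 0.0405], 0.64)]
chamber_lid [([0.4405, 0.3828, 0.0037], 0.77), ([0.457, 0.263, 0.0056], 0.69)]
408 [0.4386 0.3789 0.0457] 0.0458 [0.4392 0.3789 0.0441] [0.019 0.019 0.008]
5171 [0.4371 0.3789 0.0141] 0.0142 [0.4395 0.3793 0.0126] [0.083 0.083 0.008]
```

View pics/w1.png

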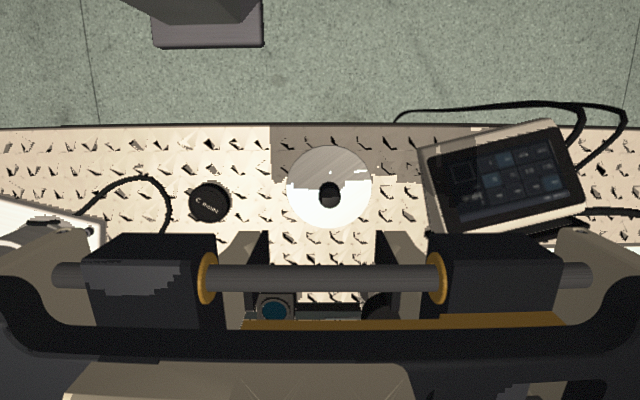

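The lid is at (329,186) with its knob at (329,194), clear of the dust cap at (209,201). Descending now.

Call:
step_arm(
  motion=[
    [0.06, 0.001, 0.005, 0.04, 0],
    [0.06, 0.001, 0.005, 0.08, 0],
    [0.06, 0.001, 0.005, 0.105, 0],
    [0.06, 0.001, 0.005, 0.118, 0],
    [0.06, 0.001, 0.005, 0.118, 0],
  ],
)

```text
time_s: 5.62
tcp_pos: [0.4392, 0.3784, 0.0381]
eef_rot: [180.0, 0.0, 180.0]
contact_force: [-0.3, -0.1, -0.3]
gripper_width: 0.0598
```

Call:
step_arm(
  motion=[
    [0.02, 0, 0, 0, 0],
    [0.01, 0, 0, 0, 0],
    [0.01, 0, 0, 0, 0],
    [0.01, 0, 0, 0, 0],
    [0.01, 0, 0, 0, 0],
  ],
  newtons=25,
)

```text
time_s: 6.25
tcp_pos: [0.4389, 0.3787, 0.0378]
eef_rot: [180.0, 0.0, 180.0]
contact_force: [-0.5, 0.5, 1.6]
gripper_width: 0.019
```

Call:
step_arm(
  motion=[
    [0.01, 0, 0, -0.03, 0],
    [0.01, 0, 0, -0.07, 0],
    [0.01, 0, 0, -0.11, 0],
    [0.01, 0, 0, -0.14, 0],
    [0.01, 0, 0, -0.14, 0],
  ],
)

```text
time_s: 6.88
tcp_pos: [0.4395, 0.3794, 0.1799]
eef_rot: [179.8, 0.1, 180.0]
contact_force: [0.0, -0.3, -2.2]
gripper_width: 0.0195
```

Call:
step_arm(
  motion=[
    [0.01, 0, -0.04, 0, 0],
    [0.01, 0, -0.09, 0, 0],
    [0.01, 0, -0.14, 0, 0],
    [0.01, 0, -0.18, 0, 0],
    [0.01, 0, -0.18, 0, 0],
  ],
)

```text
time_s: 7.5
tcp_pos: [0.4376, 0.1955, 0.1764]
eef_rot: [-179.9, -0.1, 179.8]
contact_force: [0.3, 0.8, -1.7]
gripper_width: 0.0194
```

```bash
python3 - <<'E'
from h import *
s=r.get_state(); print(s['tcp_pos'],s['eef_rot'],s['contact_force'],s['gripper_width'])
c=capture('wrist'); save(c,'w2.png'); P=cloud(c)
c=capture('scene'); save(c,'s2.png'); 
def sel(cx,cy,rad,z0,z1,P=P):
    d=np.hypot(P[...,0]-cx,P[...,1]-cy); m=(d<rad)&(P[...,2]>z0)&(P[...,2]<z1); return P[m]
for a in [(.516,.075,.055,.050,.063)]:
    q=sel(*a)
    if len(q): print(len(q),q.mean(0).round(4),((q.min(0)+q.max(0))/2).round(4),(q.max(0)-q.min(0)).round(3),fitc(q[:,:2]).x.round(4))
for l in ['chamber_rim','purge_cell']:
    for cam in ['wrist','scene']: print(l,[(np.round(d['location'],4).tolist(),round(d['p'],2)) for d in spotter.tip_of(cam,l)[:2]])
E
```

```text
[0.43762662 0.19552379 0.17635365] [-1.79918989e+02 -1.25403286e-01  1.79827503e+02] [ 0.3100459   0.83754513 -1.71312115] 0.019386303114051536
31 [0.4861 0.0497 0.0557] [0.4873 0.0492 0.0545] [0.014 0.016 0.007] [-44.4975 -41.11    60.9725]
chamber_rim []
chamber_rim [([0.5178, 0.0748, 0.0601], 0.91), ([0.5118, -0.0872, 0.1125], 0.4)]
purge_cell [([0.4997, 0.0106, 0.0012], 0.77), ([0.4368, 0.1957, 0.1776], 0.2)]
purge_cell [([0.5016, 0.0095, 0.0], 0.74)]
```

View pics/w2.png

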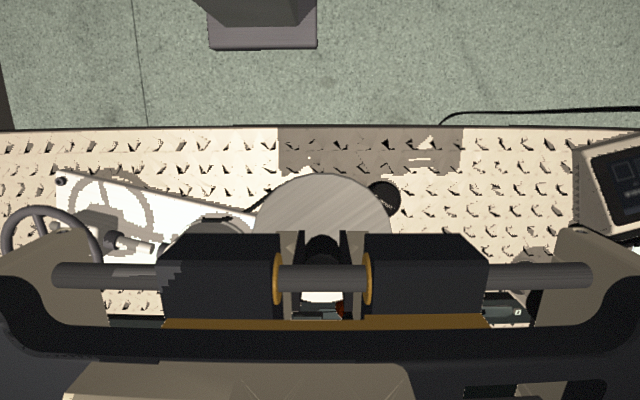

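View pics/s2.png

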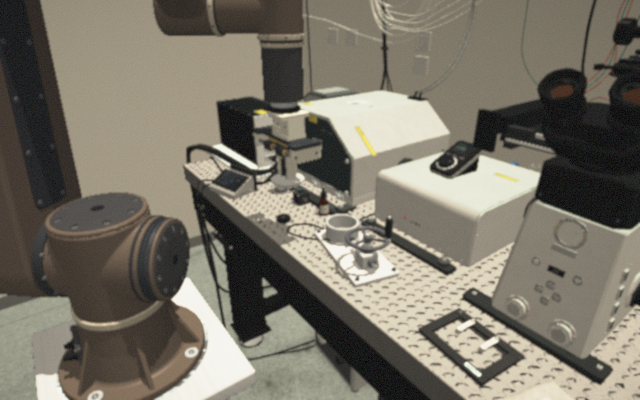

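```bash
python3 - <<'E'
from h import *
from scipy.optimize import minimize
c=capture('scene'); Ps=cloud(c)
Pt=np.load('top.npy')
def ann(P,c0,ri,ro,z0,z1):
    d=np.hypot(P[...,0]-c0[0],P[...,1]-c0[1]); q=P[(d<ro+.012)&(P[...,2]>z0)&(P[...,2]<z1)]
    f=lambda p:(lambda d:np.minimum(np.maximum(np.maximum(ri-d,d-ro),0),.004).sum()+ 0.02*np.abs(d-(ri+ro)/2).sum())(np.hypot(q[:,0]-p[0],q[:,1]-p[1]))
    o=minimize(f,c0,method='Nelder-Mead',options=dict(xatol=1e-5,fatol=1e-8,initial_simplex=[c0,np.add(c0,[.005,0]),np.add(c0,[0,.005])]))
    return len(q),o.x.round(4),round(o.fun/len(q)*1000,3),np.median(q[:,2]).round(4)
for n,P in [('top',Pt),('scene',Ps)]:
    print(n,'rim',ann(P,[.517,.0735],.036,.042,.051,.062))
    print(n,'wheel',ann(P,[.4865,-.053],.0405,.0495,.074,.092))
    print(n,'lidflange' ,ann(Pt,[.4393,.379],.012,.042,.008,.02)) if n=='top' else 0
    d=np.hypot(P[...,0]-.511,P[...,1]+.0875); q=P[(d<.02)&(P[...,2]>.128)&(P[...,2]<.15)]; print(n,'handle',len(q),((q.min(0)+q.max(0))/2).round(4),(q.max(0)-q.min(0)).round(4))
E
```

```text
top rim (334, array([0.5162, 0.0727]), np.float64(0.048), np.float64(0.0558))
top wheel (773, array([ 0.4859, -0.0521]), np.float64(1.341), np.float64(0.0831))
top lidflange (1077, array([0.4394, 0.3787]), np.float64(0.199), np.float64(0.0133))
top handle 60 [ 0.5099 -0.0885  0.1351] [0.0151 0.015  0.0129]
scene rim (215, array([0.5165, 0.0736]), np.float64(0.14), np.float64(0.056))
scene wheel (554, array([ 0.4847, -0.0531]), np.float64(1.39), np.float64(0.0829))
scene handle 51 [ 0.5101 -0.0907  0.1342] [0.0144 0.0142 0.0118]
```

```bash
python3 - <<'E'
from h import *
s=r.get_state(); print(s['time_s'],s['tcp_pos'],s['eef_rot'],s['contact_force'])
E
```

```text
7.85 [0.43876488 0.19912668 0.17718209] [-1.79978177e+02 -2.58443828e-02 -1.79963847e+02] [-0.14944926  0.08032211 -1.90604603]
```

Call:
step_arm(
  motion=[
    [0.01, -0.03, -0.04, 0, 0],
    [0.01, -0.06, -0.09, 0, 0],
    [0.01, -0.0775, -0.12, 0.02, 0],
    [0.01, -0.0775, -0.1255, 0.03, 0],
    [0.01, -0.0775, -0.1255, 0.04, 0],
  ],
)

```text
time_s: 8.48
tcp_pos: [0.5162, 0.073, 0.1368]
eef_rot: [-180.0, -0.0, 180.0]
contact_force: [-0.2, 0.2, -1.7]
gripper_width: 0.0191
```

Call:
step_arm(
  motion=[
    [0.01, 0, 0, 0.015, 0],
    [0.01, 0, 0, 0.025, 0],
    [0.01, 0, 0, 0.028, 0],
  ],
)

```text
time_s: 8.85
tcp_pos: [0.5159, 0.0734, 0.1088]
eef_rot: [-180.0, -0.1, -180.0]
contact_force: [-0.8, 0.4, -1.5]
gripper_width: 0.0196
```

```bash
python3 - <<'E'
from h import *
c=capture('scene'); save(c,'s3.png'); P=cloud(c)
cv2.imwrite('pics/s3z.png',cv2.resize(cv2.cvtColor(c['image'],cv2.COLOR_RGB2BGR)[170:290,260:440],None,fx=4,fy=4,interpolation=cv2.INTER_CUBIC))
s=r.get_state(); print(s['time_s'],s['tcp_pos'],s['eef_rot'],s['contact_force'])
d=np.hypot(P[...,0]-.5165,P[...,1]-.0735); 
for a,b in [(.075,.095),(.05,.06)]:
    q=P[(d<.06)&(P[...,2]>a)&(P[...,2]<b)]; print(len(q), ((q.min(0)+q.max(0))/2).round(4),(q.max(0)-q.min(0)).round(3))
for l in ['lid_knob','chamber_lid']: print(l,[(np.round(d['location'],4).tolist(),round(d['p'],2)) for d in spotter.tip_of('scene',l)[:2]])
E
```

```text
8.9 [0.51596891 0.07329827 0.10889013] [-1.79976372e+02 -4.49277930e-02 -1.79963838e+02] [ 0.11186126 -0.09435867 -1.40836402]
367 [0.5159 0.0717 0.085 ] [0.084 0.083 0.02 ]
145 [0.5152 0.0699 0.0546] [0.081 0.078 0.009]
lid_knob [([0.5167, 0.0739, 0.1096], 0.81), ([0.5546, 0.4389, 0.0349], 0.53)]
chamber_lid [([0.514, 0.0743, 0.0709], 0.63)]
```

View pics/s3z.png

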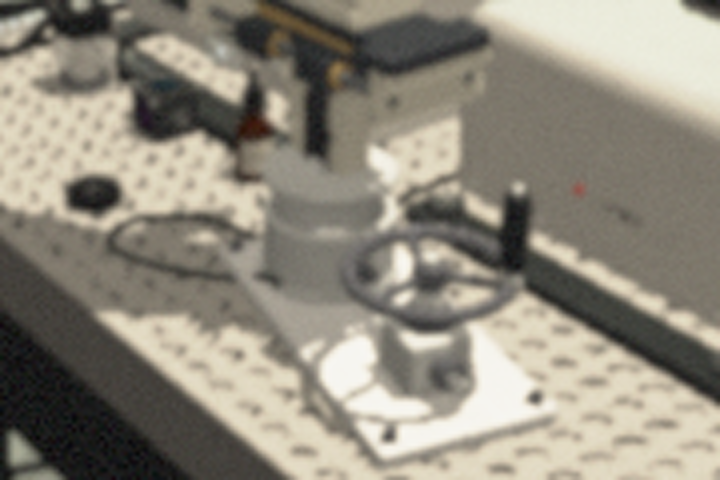

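In the zoomed scene view the lid (325,180) hangs centred over the rim (325,210). Lowering gently.

Call:
step_arm(
  motion=[
    [0.01, 0, 0, 0.008, 0],
    [0.01, 0, 0, 0.014, 0],
    [0.01, 0, 0, 0.018, 0],
  ],
)

```text
time_s: 9.38
tcp_pos: [0.5161, 0.0728, 0.091]
eef_rot: [-180.0, -0.0, 180.0]
contact_force: [0.4, 0.3, -1.8]
gripper_width: 0.0194
```

Call:
step_arm(
  motion=[
    [0.01, 0, 0, 0.003, 0],
    [0.01, 0, 0, 0.005, 0],
    [0.01, 0, 0, 0.005, 0],
  ],
)

```text
time_s: 9.75
tcp_pos: [0.5164, 0.0729, 0.0868]
eef_rot: [180.0, 0.0, 180.0]
contact_force: [0.0, 0.8, -0.1]
gripper_width: 0.0192
```

Call:
step_arm(
  motion=[
    [0.01, 0, 0, 0.001, 0],
    [0.01, 0, 0, 0.0015, 0],
    [0.01, 0, 0, 0.0015, 0],
  ],
)

```text
time_s: 10.12
tcp_pos: [0.5164, 0.0729, 0.0866]
eef_rot: [180.0, 0.0, -180.0]
contact_force: [-7.1, 1.1, 17.0]
gripper_width: 0.0195
```

Firm contact at the expected height. Releasing and rising.

Call:
step_arm(
  motion=[
    [0.01, 0, 0, -0.001, 0],
    [0.045, 0, 0, -0.0015, 0],
    [0.045, 0, 0, -0.0015, 0],
    [0.045, 0, 0, -0.0015, 0],
    [0.045, 0, 0, -0.0015, 0],
  ],
)

```text
time_s: 10.75
tcp_pos: [0.5163, 0.0729, 0.0864]
eef_rot: [-180.0, -0.0, 180.0]
contact_force: [-0.1, 1.0, 0.8]
gripper_width: 0.0445
```

Call:
step_arm(
  motion=[
    [0.045, 0, 0, -0.03, 0],
    [0.045, 0, 0, -0.07, 0],
    [0.045, 0.02, 0.02, -0.11, 0],
    [0.045, 0.05, 0.05, -0.13, 0],
    [0.045, 0.05, 0.05, -0.13, 0],
  ],
)

```text
time_s: 11.38
tcp_pos: [0.4659, 0.1246, 0.2186]
eef_rot: [179.9, 0.2, -179.9]
contact_force: [-0.2, -0.7, 0.2]
gripper_width: 0.0452
```

```bash
python3 - <<'E'
from h import *
s=r.get_state(); print(s['time_s'],s['tcp_pos'],s['contact_force'],s['gripper_width'])
for cam in ['top','scene','wrist']:
    c=capture(cam); save(c,cam+'4.png'); P=cloud(c)
    if cam=='scene': cv2.imwrite('pics/s4z.png',cv2.resize(cv2.cvtColor(c['image'],cv2.COLOR_RGB2BGR)[170:290,260:440],None,fx=4,fy=4,interpolation=cv2.INTER_CUBIC))
    d=np.hypot(P[...,0]-.5165,P[...,1]-.0735); 
    q=P[(d<.05)&(P[...,2]>.058)&(P[...,2]<.07)]
    if len(q): A=np.c_[q[:,:2]-[.5165,.0735],np.ones(len(q))]; print(cam,len(q), ((q.min(0)+q.max(0))/2).round(4),(q.max(0)-q.min(0)).round(3),np.linalg.lstsq(A,q[:,2],rcond=None)[0].round(4))
    print([(np.round(d['location'],4).tolist(),round(d['p'],2)) for d in spotter.tip_of(cam,'lid_knob')[:2]])
E
```

```text
11.375 [0.46590302 0.1245933  0.21861646] [-0.23586101 -0.66626185  0.17513162] 0.045153824972178076
[]
scene 425 [0.5151 0.0714 0.0638] [0.083 0.086 0.011] [0.0152 0.0148 0.063 ]
[([0.5164, 0.0753, 0.0857], 0.92)]
wrist 3278 [0.5145 0.0733 0.0617] [0.079 0.083 0.007] [ 0.0062 -0.0015  0.0631]
[([0.5143, 0.0771, 0.087], 0.92)]
```

View pics/s4z.png

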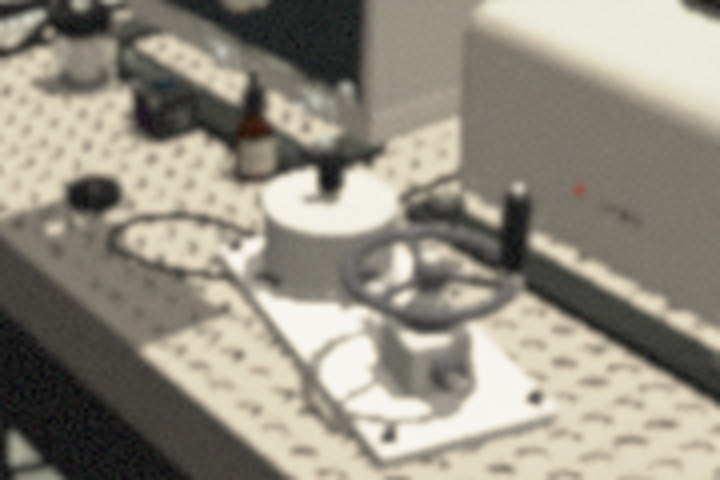

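View pics/wrist4.png

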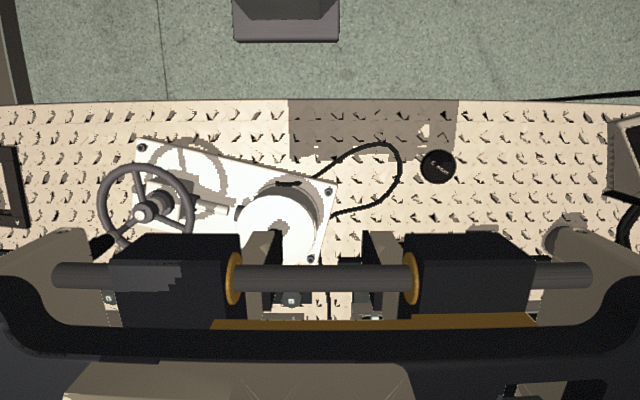

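The lid is seated: its flange top is at 63 mm, level and centred, with the knob at 86 mm. In the wrist picture the wheel hub is at (148,212). Going over the valve for a close look.

Call:
step_arm(
  motion=[
    [0.06, 0, -0.05, -0.01, 0],
    [0.06, -0.01, -0.1, -0.02, 0],
    [0.06, -0.02, -0.15, -0.03, 0],
    [0.06, -0.02, -0.175, -0.03, 0],
    [0.06, -0.02, -0.175, -0.03, 0],
  ],
)

```text
time_s: 12.3
tcp_pos: [0.4861, -0.0542, 0.2458]
eef_rot: [-180.0, -0.1, 179.8]
contact_force: [-0.9, 1.1, -0.0]
gripper_width: 0.0598
```

Call:
step_arm(
  motion=[
    [0.06, 0, 0, 0, 0],
    [0.06, 0, 0, 0, 0],
  ],
)

```text
time_s: 12.55
tcp_pos: [0.4863, -0.0516, 0.2463]
eef_rot: [-180.0, -0.0, -180.0]
contact_force: [-0.4, -0.1, 0.2]
gripper_width: 0.0601
```

```bash
cat >> h.py <<'E'
from scipy.optimize import minimize
def ann(P,c0,ri,ro,z0,z1):
    d=np.hypot(P[...,0]-c0[0],P[...,1]-c0[1]); q=P[(d<ro+.012)&(d>ri-.012)&(P[...,2]>z0)&(P[...,2]<z1)]
    f=lambda p:(lambda d:np.minimum(np.maximum(np.maximum(ri-d,d-ro),0),.004).sum()+ 0.02*np.abs(d-(ri+ro)/2).sum())(np.hypot(q[:,0]-p[0],q[:,1]-p[1]))
    o=minimize(f,c0,method='Nelder-Mead',options=dict(xatol=1e-5,fatol=1e-8,initial_simplex=[c0,np.add(c0,[.005,0]),np.add(c0,[0,.005])]))
    return len(q),o.x.round(4),round(o.fun/len(q)*1000,3),np.median(q[:,2]).round(4)
E
python3 - <<'E'
from h import *
s=r.get_state(); print(s['time_s'],s['tcp_pos'],s['contact_force'],s['gripper_width'])
c=capture('wrist'); save(c,'w5.png'); P=cloud(c)
print(ann(P,[.486,-.0525],.0405,.0495,.078,.089))
d=np.hypot(P[...,0]-.486,P[...,1]+.0525); q=P[(d<.02)&(P[...,2]>.087)&(P[...,2]<.096)]; print('hub',len(q),q.mean(0).round(4),((q.min(0)+q.max(0))/2).round(4),(q.max(0)-q.min(0)).round(3))
d=np.hypot(P[...,0]-.511,P[...,1]+.0875); q=P[(d<.025)&(P[...,2]>.12)&(P[...,2]<.15)]; print('handle',len(q),((q.min(0)+q.max(0))/2).round(4) if len(q) else '')
for l in ['valve_axis','crank_handle','purge_cell']: print(l,[(np.round(d['location'],4).tolist(),round(d['p'],2)) for d in spotter.tip_of('wrist',l)[:2]])
np.save('w5.npy',P)
E
```

```text
12.55 [ 0.48630491 -0.05155581  0.2462694 ] [-0.40941652 -0.06104015  0.19532363] 0.06013866750782907
(2440, array([ 0.487 , -0.0518]), np.float64(0.386), np.float64(0.0838))
hub 198 [ 0.4868 -0.0516  0.0888] [ 0.4868 -0.0516  0.0899] [0.021 0.02  0.006]
handle 354 [ 0.5118 -0.0884  0.1307]
valve_axis [([0.4895, -0.0528, 0.0766], 0.93)]
crank_handle [([0.5097, -0.0873, 0.1157], 0.95)]
purge_cell [([0.5007, 0.0073, 0.0019], 0.59)]
```

View pics/w5.png

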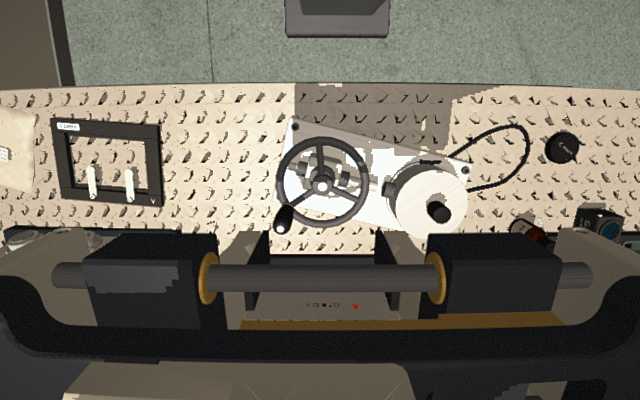

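The wrist view shows the hub at (322,186), the handle from (293,208) to (283,226), and the lid seated at (428,200). The handle is at about -57° from the axis and closed is about 167°, so the valve is about 2.4 rad open. Checking the plate yaw, then pinching the handle.

```bash
python3 - <<'E'
from h import *
for f in ['top.npy','w5.npy']:
    P=np.load(f); d=np.hypot(P[...,0]-.501,P[...,1]-.01); q=P[(d<.15)&(P[...,2]>.009)&(P[...,2]<.016)]
    print(f,len(q),cv2.minAreaRect((q[:,:2]*1000).astype(np.float32)))
E
```

```text
top.npy 3483 ((546.350341796875, -0.3003387451171875), (238.0181427001953, 201.20936584472656), 76.51475524902344)
w5.npy 7445 ((541.2901611328125, 1.933319091796875), (239.9716339111328, 189.8993377685547), 76.1810073852539)
```

Call:
step_arm(
  motion=[
    [0.06, -0.0245, -0.037, 0.03, 0],
    [0.06, -0.0245, -0.037, 0.07, 0],
    [0.06, -0.0245, -0.037, 0.105, 0],
    [0.06, -0.0245, -0.037, 0.126, 0],
    [0.06, -0.0245, -0.037, 0.126, 0],
  ],
)

```text
time_s: 13.38
tcp_pos: [0.5098, -0.089, 0.1192]
eef_rot: [-180.0, -0.2, -180.0]
contact_force: [0.2, 0.2, 1.0]
gripper_width: 0.0599
```

Call:
step_arm(
  motion=[
    [0.02, 0, 0, 0, 0],
    [0.005, 0, 0, 0, 0],
    [0.005, 0, 0, 0, 0],
    [0.005, 0, 0, 0, 0],
    [0.005, 0, 0, 0, 0],
  ],
  newtons=25,
)

```text
time_s: 14.0
tcp_pos: [0.5108, -0.0889, 0.1207]
eef_rot: [180.0, 0.0, 180.0]
contact_force: [-2.4, 1.8, 3.4]
gripper_width: 0.0166
```

```bash
cat > tab.py <<'E'
import numpy as np,sys
C=np.array([float(sys.argv[1]),float(sys.argv[2])]); cur=np.array([float(sys.argv[3]),float(sys.argv[4])]); R=.045
for a in sys.argv[5:]:
    p=C+R*np.array([np.cos(np.radians(float(a))),np.sin(np.radians(float(a)))]); d=p-cur
    print(a,p.round(4),'dx',round(-d[0],4),'dy',round(d[1],4))
E
python3 tab.py .4869 -.0517 .511 -.0885 -72 -92 -112 -132 -152
```

```text
-72 [ 0.5008 -0.0945] dx 0.0102 dy -0.006
-92 [ 0.4853 -0.0967] dx 0.0257 dy -0.0082
-112 [ 0.47   -0.0934] dx 0.041 dy -0.0049
-132 [ 0.4568 -0.0851] dx 0.0542 dy 0.0034
-152 [ 0.4472 -0.0728] dx 0.0638 dy 0.0157
```

Call:
step_arm(
  motion=[
    [0.005, 0.0102, -0.006, 0, 0],
    [0.005, 0.0257, -0.0082, 0, 0],
    [0.005, 0.041, -0.0049, 0, 0],
    [0.005, 0.0542, 0.0034, 0, 0],
    [0.005, 0.0638, 0.0157, 0, 0],
  ],
)

```text
time_s: 14.62
tcp_pos: [0.4464, -0.0731, 0.1208]
eef_rot: [-180.0, 0.0, 180.0]
contact_force: [6.7, -0.5, -5.3]
gripper_width: 0.0162
```

```bash
python3 tab.py .4869 -.0517 .4472 -.0728 -160 -168 -176 -182 -186; python3 -c "
from h import *
c=capture('top');save(c,'t6.png');s=r.get_state();print(s['tcp_pos'],s['contact_force'],s['gripper_width'])"
```

```text
-160 [ 0.4446 -0.0671] dx 0.0026 dy 0.0057
-168 [ 0.4429 -0.0611] dx 0.0043 dy 0.0117
-176 [ 0.442  -0.0548] dx 0.0052 dy 0.018
-182 [ 0.4419 -0.0501] dx 0.0053 dy 0.0227
-186 [ 0.4421 -0.047 ] dx 0.0051 dy 0.0258
[ 0.44590061 -0.07192716  0.12079202] [ 0.79760726  2.3580198  -0.91395377] 0.016174448604605096
```

Call:
step_arm(
  motion=[
    [0.005, 0.0026, 0.0057, 0, 0],
    [0.005, 0.0043, 0.0117, 0, 0],
    [0.005, 0.0052, 0.018, 0, 0],
    [0.005, 0.0053, 0.0227, 0, 0],
    [0.005, 0.0053, 0.0227, 0, 0],
  ],
)

```text
time_s: 15.3
tcp_pos: [0.441, -0.0503, 0.1206]
eef_rot: [-180.0, -0.1, 180.0]
contact_force: [-4.5, 1.7, 8.0]
gripper_width: 0.0165
```

Call:
step_arm(
  motion=[
    [0.005, -0.0002, 0.0015, 0, 0],
    [0.005, -0.0002, 0.003, 0, 0],
    [0.005, -0.0002, 0.003, 0, 0],
  ],
)

```text
time_s: 15.68
tcp_pos: [0.4411, -0.0477, 0.1206]
eef_rot: [-180.0, -0.1, 180.0]
contact_force: [-2.5, -1.4, 8.6]
gripper_width: 0.0166
```

```bash
python3 -c "
from h import *
c=capture('scene');save(c,'s6.png');s=r.get_state();print(s['tcp_pos'],s['contact_force'],s['gripper_width'])
cv2.imwrite('pics/s6z.png',cv2.resize(cv2.cvtColor(c['image'],cv2.COLOR_RGB2BGR)[170:290,260:440],None,fx=4,fy=4,interpolation=cv2.INTER_CUBIC))"
```

```text
[ 0.44110267 -0.04766867  0.1206763 ] [-2.87585563 -0.36322154  9.13013533] 0.01677198108757294
```

View pics/s6z.png

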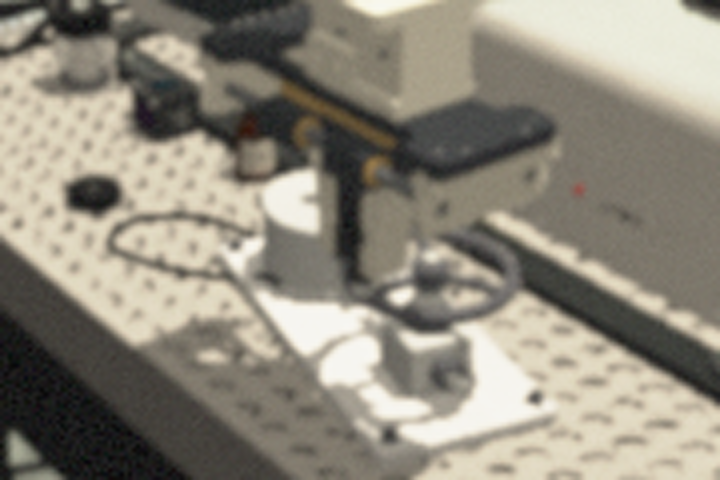

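Call:
step_arm(
  motion=[
    [0.005, -0.0002, 0.0015, 0, 0],
    [0.005, -0.0005, 0.003, 0, 0],
    [0.005, -0.0005, 0.003, 0, 0],
    [0.005, -0.0005, 0.003, 0, 0],
  ],
)

```text
time_s: 16.23
tcp_pos: [0.4414, -0.0447, 0.1206]
eef_rot: [-180.0, -0.1, 180.0]
contact_force: [-4.0, -0.6, 9.6]
gripper_width: 0.0164
```

Call:
step_arm(
  motion=[
    [0.005, -0.0002, 0.001, 0, 0],
    [0.005, -0.0004, 0.002, 0, 0],
    [0.005, -0.0004, 0.002, 0, 0],
    [0.005, -0.0004, 0.002, 0, 0],
  ],
)

```text
time_s: 16.73
tcp_pos: [0.4418, -0.0428, 0.1206]
eef_rot: [-180.0, -0.1, 180.0]
contact_force: [-4.1, -2.3, 8.9]
gripper_width: 0.0165
```

Call:
step_arm(
  motion=[
    [0.005, -0.0002, 0.001, 0, 0],
    [0.005, -0.0002, 0.001, 0, 0],
    [0.005, -0.0002, 0.001, 0, 0],
  ],
)

```text
time_s: 17.1
tcp_pos: [0.442, -0.0418, 0.1207]
eef_rot: [-180.0, -0.1, 180.0]
contact_force: [-5.3, -2.1, 10.4]
gripper_width: 0.0168
```

Call:
step_arm(
  motion=[
    [0.005, -0.0003, 0.001, 0, 0],
    [0.005, -0.0003, 0.001, 0, 0],
    [0.005, -0.0003, 0.001, 0, 0],
  ],
)

```text
time_s: 17.48
tcp_pos: [0.4422, -0.0408, 0.1206]
eef_rot: [-180.0, -0.1, 180.0]
contact_force: [-4.5, -1.3, 9.7]
gripper_width: 0.0166
```

Call:
step_arm(
  motion=[
    [0.005, -0.0003, 0.001, 0, 0],
    [0.005, -0.0003, 0.001, 0, 0],
    [0.005, -0.0003, 0.001, 0, 0],
  ],
)

```text
time_s: 17.85
tcp_pos: [0.4423, -0.0403, 0.1206]
eef_rot: [-179.9, -0.2, 180.0]
contact_force: [-4.2, -4.0, 9.5]
gripper_width: 0.0168
```

Call:
step_arm(
  motion=[
    [0.005, -0.0003, 0.001, 0, 0],
    [0.005, -0.0003, 0.001, 0, 0],
    [0.005, -0.0003, 0.001, 0, 0],
  ],
)

```text
time_s: 18.23
tcp_pos: [0.4423, -0.0402, 0.1206]
eef_rot: [-179.8, -0.2, 180.0]
contact_force: [-3.1, -10.3, 9.7]
gripper_width: 0.0165
```

Call:
step_arm(
  motion=[
    [0.005, -0.0003, 0.001, 0, 0],
    [0.005, -0.0003, 0.001, 0, 0],
    [0.005, -0.0003, 0.001, 0, 0],
  ],
)

```text
time_s: 18.6
tcp_pos: [0.4423, -0.04, 0.1206]
eef_rot: [-179.8, -0.2, 180.0]
contact_force: [-2.4, -15.7, 10.1]
gripper_width: 0.0165
```

The stop is reached: force builds at 6 N/mm while the TCP stays at (0.4423, -0.040), 165.5° against the 166.4° predicted from the plate yaw. Now two turns anticlockwise, ending at the same place.

```bash
python3 - <<'E'
import numpy as np
C=np.array([.4869,-.0517]);cur=np.array([.4444,-.0371]);a=165.5
for k in range(7):
    row=[]
    for i in range(5):
        a+=20; p=C+.045*np.array([np.cos(np.radians(a)),np.sin(np.radians(a))]); d=p-cur; row.append([0.005,round(-d[0],4),round(d[1],4),0,0])
    print(a,p.round(4),row); cur=cur+np.array([-row[-1][1],row[-1][2]])
E
```

```text
265.5 [ 0.4834 -0.0966] [[0.005, np.float64(0.0023), np.float64(-0.0189), 0, 0], [0.005, np.float64(-0.0019), np.float64(-0.034), 0, 0], [0.005, np.float64(-0.011), np.float64(-0.0467), 0, 0], [0.005, np.float64(-0.0238), np.float64(-0.0555), 0, 0], [0.005, np.float64(-0.039), np.float64(-0.0595), 0, 0]]
365.5 [ 0.5317 -0.0474] [[0.005, np.float64(-0.0155), np.float64(0.0015), 0, 0], [0.005, np.float64(-0.0296), np.float64(0.0083), 0, 0], [0.005, np.float64(-0.0406), np.float64(0.0194), 0, 0], [0.005, np.float64(-0.0471), np.float64(0.0336), 0, 0], [0.005, np.float64(-0.0483), np.float64(0.0492), 0, 0]]
465.5 [ 0.4749 -0.0083] [[0.005, np.float64(0.0042), np.float64(0.0151), 0, 0], [0.005, np.float64(0.0133), np.float64(0.0278), 0, 0], [0.005, np.float64(0.0261), np.float64(0.0366), 0, 0], [0.005, np.float64(0.0413), np.float64(0.0406), 0, 0], [0.005, np.float64(0.0568), np.float64(0.0391), 0, 0]]
565.5 [ 0.4463 -0.0711] [[0.005, np.float64(0.0141), np.float64(-0.0068), 0, 0], [0.005, np.float64(0.0251), np.float64(-0.0179), 0, 0], [0.005, np.float64(0.0316), np.float64(-0.0321), 0, 
[... 327 characters left out ...]
t64(-0.0526), np.float64(-0.024), 0, 0], [0.005, np.float64(-0.0667), np.float64(-0.0172), 0, 0]]
765.5 [ 0.5184 -0.0196] [[0.005, np.float64(-0.011), np.float64(0.0111), 0, 0], [0.005, np.float64(-0.0175), np.float64(0.0253), 0, 0], [0.005, np.float64(-0.0187), np.float64(0.0409), 0, 0], [0.005, np.float64(-0.0145), np.float64(0.056), 0, 0], [0.005, np.float64(-0.0054), np.float64(0.0687), 0, 0]]
865.5 [ 0.4498 -0.0262] [[0.005, np.float64(0.0128), np.float64(0.0088), 0, 0], [0.005, np.float64(0.028), np.float64(0.0128), 0, 0], [0.005, np.float64(0.0435), np.float64(0.0113), 0, 0], [0.005, np.float64(0.0576), np.float64(0.0045), 0, 0], [0.005, np.float64(0.0686), np.float64(-0.0066), 0, 0]]
```

Call:
step_arm(
  motion=[
    [0.005, 0.0023, -0.0189, 0, 0],
    [0.005, -0.0019, -0.034, -0.0005, 0],
    [0.005, -0.011, -0.0467, -0.001, 0],
    [0.005, -0.0238, -0.0555, -0.001, 0],
    [0.005, -0.039, -0.0595, -0.001, 0],
  ],
)

```text
time_s: 19.23
tcp_pos: [0.4833, -0.0966, 0.1208]
eef_rot: [179.9, -0.1, 179.9]
contact_force: [-2.0, 19.6, 0.3]
gripper_width: 0.0165
```

Call:
step_arm(
  motion=[
    [0.005, -0.0155, 0.0015, 0, 0],
    [0.005, -0.0296, 0.0083, 0, 0],
    [0.005, -0.0406, 0.0194, 0, 0],
    [0.005, -0.0471, 0.0336, 0, 0],
    [0.005, -0.0483, 0.0492, 0, 0],
  ],
)

```text
time_s: 19.85
tcp_pos: [0.531, -0.0482, 0.1208]
eef_rot: [-179.9, -0.2, 179.9]
contact_force: [-4.9, -3.0, 1.9]
gripper_width: 0.0162
```

Call:
step_arm(
  motion=[
    [0.005, 0.0042, 0.0151, 0, 0],
    [0.005, 0.0133, 0.0278, 0, 0],
    [0.005, 0.0261, 0.0366, 0, 0],
    [0.005, 0.0413, 0.0406, 0, 0],
    [0.005, 0.0568, 0.0391, 0, 0],
  ],
)

```text
time_s: 20.48
tcp_pos: [0.4733, -0.008, 0.1211]
eef_rot: [179.9, -0.0, -180.0]
contact_force: [5.4, -5.2, -16.1]
gripper_width: 0.0165
```

Call:
step_arm(
  motion=[
    [0.005, 0.0141, -0.0068, 0, 0],
    [0.005, 0.0251, -0.0179, 0, 0],
    [0.005, 0.0316, -0.0321, 0, 0],
    [0.005, 0.0328, -0.0477, 0, 0],
    [0.005, 0.0286, -0.0628, 0, 0],
  ],
)

```text
time_s: 21.1
tcp_pos: [0.446, -0.0723, 0.1212]
eef_rot: [179.9, 0.0, 180.0]
contact_force: [9.4, 8.3, -28.8]
gripper_width: 0.0166
```

Call:
step_arm(
  motion=[
    [0.005, -0.0091, -0.0127, 0, 0],
    [0.005, -0.0219, -0.0215, 0, 0],
    [0.005, -0.0371, -0.0255, 0, 0],
    [0.005, -0.0526, -0.024, 0, 0],
    [0.005, -0.0667, -0.0172, 0, 0],
  ],
)

```text
time_s: 21.72
tcp_pos: [0.5105, -0.0894, 0.1209]
eef_rot: [180.0, -0.3, 179.9]
contact_force: [-10.4, 10.4, -3.0]
gripper_width: 0.0171
```

Call:
step_arm(
  motion=[
    [0.005, -0.011, 0.0111, 0, 0],
    [0.005, -0.0175, 0.0253, 0, 0],
    [0.005, -0.0187, 0.0409, 0, 0],
    [0.005, -0.0145, 0.056, 0, 0],
    [0.005, -0.0054, 0.0687, 0, 0],
  ],
)

```text
time_s: 22.35
tcp_pos: [0.5176, -0.0192, 0.1211]
eef_rot: [180.0, -0.0, 180.0]
contact_force: [0.2, -4.8, -18.2]
gripper_width: 0.0163
```

Call:
step_arm(
  motion=[
    [0.005, 0.0128, 0.0088, 0, 0],
    [0.005, 0.028, 0.0128, 0, 0],
    [0.005, 0.0435, 0.0113, 0, 0],
    [0.005, 0.0576, 0.0045, 0, 0],
  ],
)

```text
time_s: 22.85
tcp_pos: [0.4593, -0.0149, 0.1213]
eef_rot: [179.9, 0.0, -180.0]
contact_force: [10.1, -7.6, -30.9]
gripper_width: 0.0167
```

Call:
step_arm(
  motion=[
    [0.005, 0.006, -0.0051, 0.0004, 0],
    [0.005, 0.011, -0.0111, 0.0008, 0],
    [0.005, 0.0148, -0.0179, 0.0008, 0],
    [0.005, 0.0148, -0.0179, 0.0008, 0],
  ],
)

```text
time_s: 23.35
tcp_pos: [0.4446, -0.034, 0.121]
eef_rot: [-180.0, -0.1, 180.0]
contact_force: [-5.4, 1.4, -12.0]
gripper_width: 0.0162
```

Call:
step_arm(
  motion=[
    [0.005, 0.0014, -0.0037, 0, 0],
    [0.005, 0.0024, -0.0064, 0, 0],
    [0.005, 0.0024, -0.0064, 0, 0],
    [0.005, 0.0024, -0.0064, 0, 0],
  ],
)

```text
time_s: 23.85
tcp_pos: [0.4425, -0.0401, 0.121]
eef_rot: [-180.0, -0.1, 180.0]
contact_force: [-6.4, 1.7, -10.6]
gripper_width: 0.0165
```

```bash
python3 - <<'E'
from h import *
for i in range(4):
    c=capture(['wrist','scene','top','wrist'][i]); save(c,'f%d.png'%i); s=r.get_state(); print(s['time_s'],s['tcp_pos'].round(4),s['contact_force'].round(1))
    if i==1: cv2.imwrite('pics/f1z.png',cv2.resize(cv2.cvtColor(c['image'],cv2.COLOR_RGB2BGR)[170:290,260:440],None,fx=4,fy=4,interpolation=cv2.INTER_CUBIC))
    if i==0:
        P=cloud(c); print(ann(P,[.487,-.0518],.0405,.0495,.078,.089))
        for l in ['valve_axis','crank_handle','lid_knob']: print(l,[(np.round(d['location'],4).tolist(),round(d['p'],2)) for d in spotter.tip_of('wrist',l)[:1]])
E
```

```text
23.9 [ 0.4425 -0.0401  0.121 ] [ -6.4   2.5 -10.5]
(471, array([ 0.4819, -0.0615]), np.float64(0.139), np.float64(0.0829))
valve_axis [([0.4904, -0.0551, 0.0768], 0.94)]
crank_handle [([0.4474, -0.0374, 0.1142], 0.66)]
lid_knob [([0.5124, 0.0763, 0.0872], 0.75)]
24.1 [ 0.4425 -0.0401  0.121 ] [ -5.5   2.4 -10.4]
24.15 [ 0.4425 -0.0401  0.121 ] [ -4.8   1.6 -10.5]
24.2 [ 0.4425 -0.0401  0.121 ] [ -5.5   2.8 -11.1]
```

View pics/f0.png

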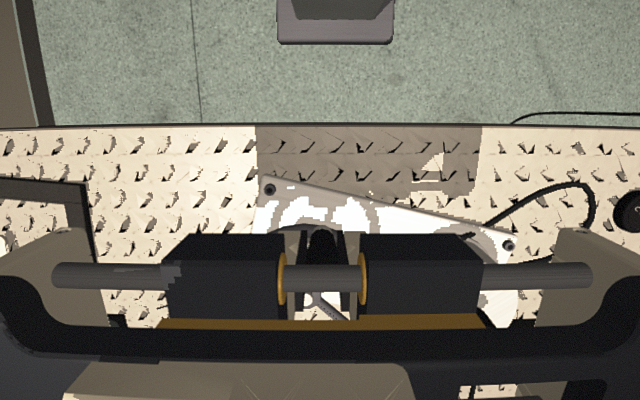

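View pics/f1z.png

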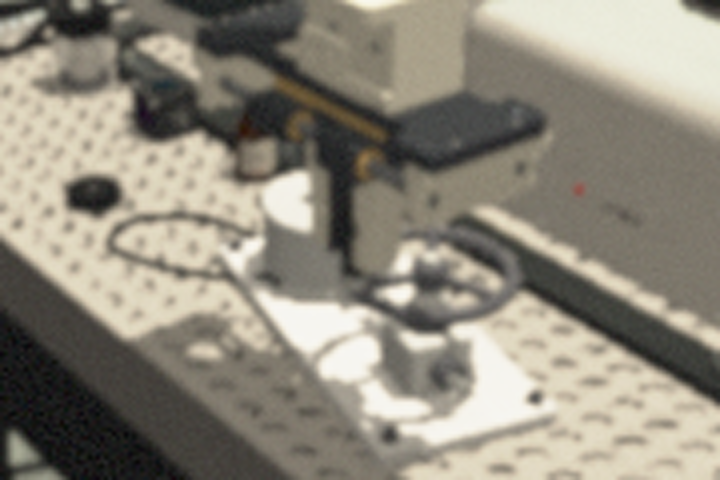

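Call:
step_arm(
  motion=[
    [0.005, 0.0001, -0.0005, 0.0003, 0],
    [0.005, 0.0001, -0.0005, 0.0003, 0],
    [0.005, 0.0001, -0.0005, 0.0003, 0],
    [0.005, 0.0001, -0.0005, 0.0003, 0],
  ],
)

```text
time_s: 24.7
tcp_pos: [0.4424, -0.0405, 0.1209]
eef_rot: [-180.0, -0.1, 180.0]
contact_force: [-7.9, 3.7, -6.7]
gripper_width: 0.0163
```

```bash
python3 - <<'E'
from h import *
for cam,ls in [('top',['lid_knob','dust_cap_centre','oil_bottle_centre','filter_cube_centre']),('scene',['lid_knob','crank_handle','oil_bottle_centre','filter_cube_centre','objective_canister_centre'])]:
    c=capture(cam)
    for l in ls: print(cam,l,[(np.round(d['location'],4).tolist(),round(d['p'],2)) for d in spotter.tip_of(cam,l)[:1]])
    P=cloud(c); d=np.hypot(P[...,0]-.5165,P[...,1]-.0735); q=P[(d<.05)&(P[...,2]>.055)&(P[...,2]<.07)]
    if len(q): print(len(q),np.median(q,0).round(4))
s=r.get_state(); print(s['time_s'],s['tcp_pos'].round(4),s['contact_force'].round(1),s['gripper_width'])
E
```

```text
top lid_knob [([0.5171, 0.0745, 0.0841], 0.83)]
top dust_cap_centre [([0.4594, 0.2651, 0.0048], 0.56)]
top oil_bottle_centre [([0.5684, 0.2216, 0.0443], 0.78)]
top filter_cube_centre [([0.5592, 0.3285, 0.0211], 0.77)]
346 [0.5398 0.0818 0.0619]
scene lid_knob [([0.5174, 0.0756, 0.0867], 0.51)]
scene crank_handle [([0.443, -0.0394, 0.1127], 0.57)]
scene oil_bottle_centre [([0.5683, 0.2233, 0.0459], 0.63)]
scene filter_cube_centre [([0.5658, 0.3208, 0.0192], 0.71)]
scene objective_canister_centre [([0.5577, 0.4333, 0.037], 0.73)]
159 [0.49   0.0825 0.0629]
25.25 [ 0.4424 -0.0405  0.121 ] [-8.2  3.7 -7.8] 0.016693883362922428
```

All in place, so I'm handing in.

```bash
python3 -c "
from h import *
print(workorder.close_job())"
```

```text
the job is handed in; nothing more can be done
None
```

The lid is on the chamber, and the valve has been closed to its stop and backed off two full turns. The job was handed in at about 25 s with the gripper still pinching the crank handle.

- **Lid:** It was pressed down until firm contact (17 N), released and left. Its flange top measured 62–63 mm above the table and it lay level. The knob was at 84–87 mm, against 85 mm expected.
- **Closing the valve:** The handwheel turned clockwise about 138° to the stop. There the force rose to about 16 N while the handle stayed put. The stop was at 165.5°, against 166.4° predicted from the fixture's direction.
- **Backing off:** After two turns anticlockwise, the TCP stands at (0.4424, -0.0405). At the stop it read (0.4423, -0.0404), so I put the setting within about 1° of two turns. That rests on where the gripper stands; the wheel's own angle was not measured separately.
- **Final hold:** The opening is 16.5 mm on the 17 mm handle. About 4 N sideways and 8 N in each of the other two directions remain on the tool. The highest force I read while turning was about 33 N.
- **Other things on the table:** The dust cap, bottle, cube and canister were found at their starting places within the detectors' scatter (5 mm at most, for the dust cap). The dish was not checked again once the lid covered it.

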